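# Shut the nest box's roof and tip it onto its back for painting

### The arm

A 6-joint arm with a two-finger parallel gripper is mounted at the origin on the work surface. World frame = base frame: x ahead of the robot, y to its left, z up, the work surface at z = 0. Lengths are in m, angles in rad, forces in N, time in s.
With the tool pointing down it reaches from about 0.25 to 0.775 m from the base axis. Payload 4 kg.
Tool frame: the origin (TCP) lies at the centre of the arm's flange, where the gripper is bolted on; the fingertips stand 199 mm ahead of it and the grasp point (between the pads) lies 180 mm ahead of it; z points along the fingers, y is the line along which they close (so a half turn about z gives the same grasp; the last joint's range is limited). The gripper opens to 94 mm and grips with 3 to 60 N. Pads are 16 mm wide; open, the fingers measure 119 mm over their backs; the gripper's body (75 mm by 177 mm) begins 78 mm behind the grasp point.
Start: joints at [-1.234, 0.087, 1.371, -0, 1.684, -0.103], TCP at [0.234, -0.498, 0.405] pointing down, gripper open.
Joint ranges: [-3.1, 3.1], [-0.76, 2.03], [0.27, 2.55], [-1.08, 4.22], [0.17, 2.65], [-2.57, 2.57]. Speed limits (rad/s): [2.79, 2.79, 3.14, 3.14, 3.14, 3.14].

### API

Orientations are given as [roll, pitch, yaw] about the fixed x, y, z axes, in that order (R = Rz(yaw) Ry(pitch) Rx(roll)).
In Python, from bench import robot, eyes, models gives the robot as it stands.
- The arm moves only by the tool step_arm, never from a script. Its argument "commands" is a list that holds one entry, the list of rows, each a list of 7 numbers: the shift along the tool's x, y, z in mm, then the turn, a rotation vector about the tool's x, y, z in rad, then the finger opening in mm, from 0 to 94. In form: [[[tx, ty, tz, wx, wy, wz, gripper], ...]]. A call has 1 to 20 rows; each row shifts and turns the commanded pose from where the row before left it, along the tool's axes as they then stand; what a row does not reach is not made up. A row lasts 1/8 s, in which the tool goes at most 62.5 mm and 10.7 degrees, less where a joint would pass 70% of its speed; a pose out of reach is approached as far as the arm can. A call is refused whole if a number of a shift passes 62.5 or a number of a turn 0.188, either way. A call with a gripper value outside its range is refused whole. The fingers move at their own pace and stop on an object; the grip force is fixed at half the most. Time passes only in rows, so rows that do not move let the fingers close. It gives the time, the measured TCP pose, the force, the opening and the grip force at its end, in the units of the state.
- robot.get_obs(): the state, without advancing time (a new reading comes with each control period).
- eyes.snapshot(name): name is "scene" or "top"; returns a dict with "color" (400x640x3 uint8, red, green, blue), "camera_matrix" (3x3 intrinsics, pixels), "eye" and "rotation" of the camera in the world. Camera axes: x right, y up, looking along -z (the intrinsics and any distortion apply to the point x, -y, -z); pixel columns grow to the right and rows downward; lengths in m; the calibration is good to about 2 mm. A picture is of the moment at which its call begins. There is no depth.
- robot.close_job(): hands the job in; it is judged then, once.
Trained networks look in a picture, given as the dict that the camera call returned (one of the last four; its "shot" number tells which), for a name from the list of things; names that differ only in an ending like _2 or _b are one class to them, and where a whole thing is asked for, a point or a joint stands for the part that bears it (a point fixed in the world has none). Each returns a list of dicts, best first, with "confidence" (0 to 1); they miss things now and then, are a little off and sometimes report something else, mostly with a low value. They report only what shows in the picture. A call takes as long as a camera call.
- models.masks_of(picture, query): "mask" (400x640 bool, what is visible of it) and "xy" ([column, row] in pixels, amid what is visible of it).
- models.tip_of(picture, query): "xy" ([column, row] in pixels: a listed point, or the origin of a listed thing).
The state is a dict: "time": time; "joint_positions": joint angles; "qvel": joint speeds; "joint_torque": joint torques, N m; "tool_pos": TCP position; "ee_rot": TCP orientation; "wrist_force": force on the tool from outside, world axes, zero at the start; "wrist_torque": the same for the moment, N m; "width": finger opening in m; "finger_force": force on a finger pad.
Only numpy, scipy, OpenCV 4.12 (cv2) and the standard library are available. Lean on these libraries where they do the work, as an engineer would, in place of code of your own. Each camera call takes 0.05 s, during which the arm holds its last target. There are 200 camera calls.

### The job

Get the nest box on the cork pad ready for painting its front. First, with the box still standing, push its raised roof fully shut; then push the box over backwards, away from its front, so that it ends lying on its back on the cork pad, between the two small pots, with the entrance hole facing up and the roof still shut. Only push: never pick the box up or tip it forwards, and leave everything else where it stands.

Things in the scene. Friction and masses are not known exactly. Their poses are not given: they have to be found in the camera images.
- nestbox: Wooden nest box to tip: hollow, bare pine, 110 deep (x) x 130 wide (y), front wall 165 high, back wall 190, about 0.55 to 0.95 kg. It stands on the cork pad's near half; the only thing with a hinged roof. Origin: centre of its underside. Its front, with the 33 mm round hole, faces its own -x, roughly towards the robot (yaw within 0.7 rad); z is up along its height; its back is its +x face.
- roof (a joint): Hinge angle of the roof, rad: 0 = shut, sloping 0.22 rad down to the front; about 1.8 = standing straight up; 1.9 = its stop. Starts between 0.95 and 1.75. The roof is a wooden board 10 thick, 121 from hinge to free edge, 150 wide. The hinge is stiff (0.08 N m): the roof stays at any angle it is left; about 1 N from behind near its free edge moves it.
- roof_hinge (a point): Centre of the hinge line, at the top of the box's back wall: 53 towards +x and 190 up from the box's origin. The hinge line runs along the box's y.
- roof_edge (a point): Middle of the roof's free edge, on the roof's outer face. It moves with the roof. Roof shut, it is 67 in front (-x) of the box's origin and 173 up, so the roof overhangs the front wall by about 10.
- nestbox_hole (a point): Centre of the entrance hole on the outside of the front wall, 110 above the underside. With the box on its back it is about 120 above the bench.
- nestbox_mid (a point): Point inside the box on its centre line, 95 above the underside: the middle of its body, near its centre of mass.
- nestbox_heel (a point): Middle of the lower edge of the back, 55 towards +x from the box's origin. Pushed backwards by the roof's front edge, the box tips about this edge and falls over by itself once leaning some 30 degrees; a push lower than about 100 above the pad may slide it instead.
- pad: Flat cork pad, 360 x 360 x 10 thick, fixed to the bench. Origin: centre of its underside, on the bench; its top is at height 10 mm. Its +x points roughly away from the robot; that half is clear but for a small pot at each side.
- tape: Roll of masking tape lying flat on the pad's near left corner, 68 across, 24 high. Not to be moved. Origin: centre of its underside.
- sander: Cork sanding block on the pad's near right corner, 70 x 45 x 28 high. Not to be moved. Origin: centre of its underside.
- pot_left: Small closed glass paint pot, 36 across, 50 high, towards the pad's left edge, just beyond its middle; the box has to fall between it and the right-hand one. Not to be moved. Origin: centre of its underside.
- pot_right: The same kind of pot towards the pad's right edge; at least 240 mm are free between the two. Not to be moved. Origin: centre of its underside.
- gable: Finished birdhouse with a fixed gabled roof, 130 x about 150, 185 high, on the bench beside the pad. Not to be moved. Origin: centre of its underside.
- tin_big: Closed paint tin on the bench, 92 across, 110 high. Not to be moved. Origin: centre of its underside.
- tin_small: Closed paint tin on the bench, 68 across, 75 high. Not to be moved. Origin: centre of its underside.
- jar: Glass jar with three brushes on the bench, 76 across, 100 high, 190 with the brushes. Not to be moved. Origin: centre of its underside.

How it is judged:
By the outcome, as a careful person would: the job done as asked, in the order asked, and still so for the second after the job is handed in, with the robot touching nothing.
It also fails if it takes over 54 s, if anything falls off the work surface, if the arm or the gripper's body presses on something with over 40 N, if the wrist force passes 120 N, or if a joint passes its speed limit or range.

## Working session

There is one attempt and no reset: what is moved stays moved. The work goes in short steps, Python scripts to look and compute and a tool call to move; the robot and the scene stay as the last step left them, time stands still between calls to the robot, and variables do not carry over. Pictures are saved under pics/ and viewed, at most 10 in all, crops included, and the job is handed in when it is done.

Besides the shell and the picture viewer there is one more tool, called after "Call:" by a JSON object that holds its "method" and its "body", one argument or row to a line. step_arm: Moves the arm, as the interface text tells. Its arguments: {"type":"object","properties":{"commands":{"type":"array"}},"required":["commands"]}

```bash
mkdir -p pics; cat > h.py <<'E'
import numpy as np, cv2
from bench import robot, eyes, models
from scipy.spatial.transform import Rotation as Rn
from scipy.optimize import least_squares
def proj(s,P):
    c=(np.atleast_2d(P)-np.array(s["eye"]))@np.array(s["rotation"])
    K=np.array(s["camera_matrix"]); q=np.c_[c[:,0],-c[:,1],-c[:,2]]@K.T
    return q[:,:2]/q[:,2:]
def ray(s,xy):
    K=np.array(s["camera_matrix"]); v=np.linalg.solve(K,[xy[0],xy[1],1.])
    return np.array(s["rotation"])@np.array([v[0],-v[1],-v[2]])
def onz(s,xy,z):
    d=ray(s,xy); e=np.array(s["eye"]); return e+d*(z-e[2])/d[2]
E
python3 - <<'E'
from h import *
print(robot.get_obs())
S={n:eyes.snapshot(n) for n in("scene","top")}
for n,s in S.items():
    cv2.imwrite(f"pics/{n}0.png",s["color"][:,:,::-1])
    print(n,s.keys(),s["eye"],s["camera_matrix"])
    for q,z in dict(nestbox=.01,roof_hinge=.2,roof_edge=.25,nestbox_hole=.12,nestbox_mid=.105,nestbox_heel=.01,pad=0,tape=.01,sander=.01,pot_left=.01,pot_right=.01,gable=0,tin_big=0,tin_small=0,jar=0).items():
        print(q,[(np.round(r["xy"]),round(r["confidence"],2),np.round(onz(s,r["xy"],z),3)) for r in models.tip_of(s,q)[:2]])
E
```

```text
{'time': 0.0, 'joint_positions': array([-1.23411621e+00,  8.79502183e-02,  1.37224866e+00,  4.17274785e-06,
        1.68363730e+00, -1.03106862e-01]), 'qvel': array([-0.00073403, -0.00197402,  0.00013835, -0.00035889,  0.00034689,
       -0.00103456]), 'joint_torque': array([ 8.80465341e-04, -3.40177274e+01, -3.02424359e+01,  7.18888873e-02,
        3.29391507e-02, -1.60658506e-04]), 'tool_pos': array([ 0.23411404, -0.49755336,  0.40350917]), 'ee_rot': array([-3.13936147e+00, -2.35037956e-04,  4.39787183e-01]), 'wrist_force': array([0.20075411, 0.13766425, 0.34456735]), 'wrist_torque': array([-0.01315342,  0.00385417,  0.01086358]), 'finger_force': 0.0, 'width': 0.09409294387399643}
scene dict_keys(['color', 'camera_matrix', 'eye', 'rotation', 'shot']) [ 1.81251232 -0.13395939  0.97392004] [[454.36793684   0.         317.73140221]
 [  0.         454.36793684 193.26951153]
 [  0.           0.           1.        ]]Traceback (most recent call last):
  File "<stdin>", line 8, in <module>
  File "h.py", line 13, in onz
    d=ray(s,xy); e=np.array(s["eye"]); return e+d*(z-e[2])/d[2]
                                                           ~^^^
IndexError: invalid index to scalar variable.
```

View pics/scene0.png

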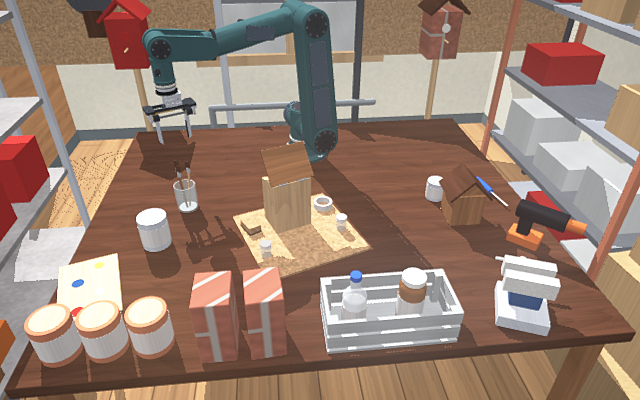

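The scene view looks back at the robot. The nest box is at about (287,190), the pots at (265,247) and (341,221), and the gable is off to the right. The camera's rotation isn't a 3x3 matrix, so I need to check its format.

```bash
sed -i 's/^def proj/def M(s):\n    r=np.array(s["rotation"],float); return r if r.ndim==2 else Rn.from_euler("xyz",r).as_matrix() if r.size==3 else Rn.from_quat(r).as_matrix()\ndef proj/; s/np.array(s\["rotation"\])@/M(s)@/; s/@np.array(s\["rotation"\])/@M(s)/' h.py
python3 - <<'E'
from h import *
S={n:eyes.snapshot(n) for n in("top","scene")}
for n,s in S.items():
    if n=="top": cv2.imwrite(f"pics/{n}0.png",s["color"][:,:,::-1])
    print(n,s["eye"],s["rotation"],"axis",np.round(-M(s)[:,2],3))
    for q,z in dict(nestbox=.01,roof_hinge=.2,roof_edge=.25,nestbox_hole=.12,nestbox_mid=.105,nestbox_heel=.01,pad=0,tape=.01,sander=.01,pot_left=.01,pot_right=.01,gable=0,tin_big=0,tin_small=0,jar=0).items():
        print(q,[(np.round(r["xy"]),round(r["confidence"],2),np.round(onz(s,r["xy"],z),3)) for r in models.tip_of(s,q)[:2]])
E
```

```text
top [0.27559629 0.00562228 1.42538674] [ 0.23454129 -0.00614579 -1.613015  ] axis [ 0.232 -0.016 -0.973]
nestbox [(array([348., 229.]), 0.73, array([ 0.516, -0.109,  0.01 ]))]
roof_hinge [(array([342., 198.]), 0.82, array([ 0.572, -0.083,  0.2  ])), (array([345., 231.]), 0.43, array([ 0.477, -0.086,  0.2  ]))]
roof_edge [(array([361., 217.]), 0.65, array([ 0.505, -0.126,  0.25 ]))]
nestbox_hole [(array([352., 241.]), 0.94, array([ 0.459, -0.11 ,  0.12 ]))]
nestbox_mid [(array([347., 223.]), 0.64, array([ 0.518, -0.1  ,  0.105])), (array([305., 251.]), 0.46, array([0.439, 0.029, 0.105]))]
nestbox_heel [(array([335., 212.]), 0.88, array([ 0.572, -0.07 ,  0.01 ])), (array([361., 217.]), 0.49, array([ 0.553, -0.153,  0.01 ]))]
pad [(array([333., 214.]), 0.96, array([ 0.57 , -0.063,  0.   ])), (array([347., 230.]), 0.24, array([ 0.516, -0.108,  0.   ]))]
tape [(array([306., 252.]), 0.57, array([0.446, 0.028, 0.01 ]))]
sander [(array([383., 216.]), 0.73, array([ 0.552, -0.226,  0.01 ])), (array([307., 251.]), 0.2, array([0.45 , 0.024, 0.01 ]))]
pot_left [(array([291., 211.]), 0.46, array([
[... 1164 characters left out ...]
, -0.072,  0.01 ]))]
pad [(array([302., 236.]), 0.57, array([ 0.601, -0.055,  0.   ]))]
tape [(array([322., 207.]), 0.52, array([0.458, 0.03 , 0.01 ]))]
sander [(array([253., 228.]), 0.84, array([ 0.554, -0.222,  0.01 ]))]
pot_left [(array([343., 231.]), 0.48, array([0.605, 0.085, 0.01 ]))]
pot_right [(array([264., 251.]), 0.71, array([ 0.678, -0.186,  0.01 ]))]
gable [(array([457., 216.]), 0.66, array([0.547, 0.51 , 0.   ]))]
tin_big [(array([157., 246.]), 0.76, array([ 0.604, -0.536,  0.   ]))]
tin_small [(array([435., 197.]), 0.71, array([0.422, 0.469, 0.   ])), (array([285., 221.]), 0.46, array([ 0.514, -0.112,  0.   ]))]
jar [(array([190., 205.]), 0.81, array([ 0.375, -0.46 ,  0.   ]))]
```

View pics/top0.png

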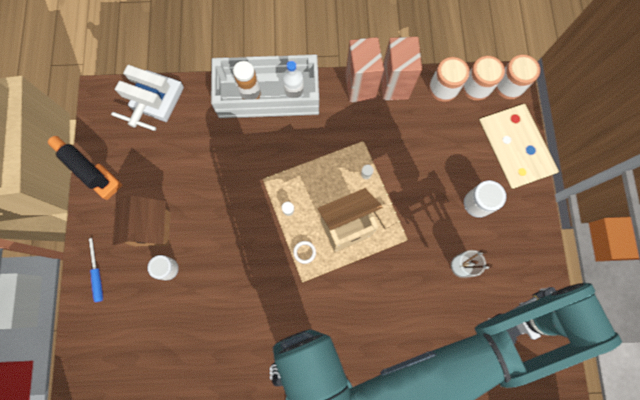

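```bash
cat >> h.py <<'E'
def pts(p):
    x,y,w,q=p; c,s=np.cos(q),np.sin(q)
    L=dict(nestbox=(0,0,0),roof_hinge=(.053,0,.19),nestbox_hole=(-.055,0,.11),nestbox_mid=(0,0,.095),nestbox_heel=(.055,0,0),
      roof_edge=(.053+c*-.12+s*-.017,0,.19+s*.12+c*-.017))
    R=Rn.from_euler("z",w).as_matrix()
    return {k:R@np.array(v)+[x,y,.01] for k,v in L.items()}
def fit(S,p0=(.516,-.11,.4,1.4)):
    D=[(s,k,r["xy"],r["confidence"]) for s in S for k in pts(p0) for r in models.tip_of(s,k)[:1]]
    f=lambda p:np.concatenate([(proj(s,pts(p)[k])[0]-xy)*c for s,k,xy,c in D])
    o=least_squares(f,p0,loss="soft_l1",f_scale=2)
    for (s,k,xy,c),e in zip(D,(f(o.x).reshape(-1,2))): print(k,np.round(e,1))
    return o.x
E
python3 - <<'E'
from h import *
S=[eyes.snapshot(n) for n in("top","scene")]
p=fit(S); print(np.round(p,3)); print({k:np.round(v,3) for k,v in pts(p).items()})
# drawn check
im=[]
for s in S:
    a=s["color"][:,:,::-1].copy()
    R=Rn.from_euler("z",p[2]).as_matrix(); o=np.array([p[0],p[1],.01]); H=pts(p)["roof_hinge"]; E=pts(p)["roof_edge"]
    Q=lambda v:proj(s,R@np.array(v)+o)[0]
    segs=[]
    for y in(-.065,.065):
        segs+=[(Q((-.055,y,0)),Q((.055,y,0))),(Q((.055,y,0)),Q((.055,y,.19))),(Q((-.055,y,0)),Q((-.055,y,.165))),(Q((-.055,y,.165)),Q((.055,y,.19)))]
    yv=R@np.array([0,.075,0])
    for d in(-1,1): segs.append((proj(s,H+d*yv)[0],proj(s,E+d*yv)[0]))
    segs.append((proj(s,E-yv)[0],proj(s,E+yv)[0]))
    c=Q((0,0,.1)); x0,y0=int(c[0]-75),int(c[1]-75)
    a=cv2.resize(a[y0:y0+150,x0:x0+100+50],None,fx=2.6,fy=2.6,interpolation=cv2.INTER_CUBIC)
    for u,v in segs:
        cv2.line(a,*[tuple(int(t) for t in ((w-[x0,y0]+.5)*2.6)) for w in (u,v)],(0,0,255),1)
    im.append(a)
cv2.imwrite("pics/fit.png",np.hstack(im))
E
```

```text
nestbox [-0.5 -0.3]
roof_hinge [-1.1  0.8]
nestbox_hole [ 1.4 -0.4]
nestbox_mid [ 0.8 -1.3]
nestbox_heel [-0.1  0. ]
roof_edge [-1.9  0.3]
nestbox [ 2.2 -1.2]
roof_hinge [-0.3 -1. ]
nestbox_mid [-2.9  0.9]
nestbox_heel [-2.9  0.2]
roof_edge [0.4 0.6]
[ 0.52  -0.102  0.283  1.078]
{'nestbox': array([ 0.52 , -0.102,  0.01 ]), 'roof_hinge': array([ 0.571, -0.087,  0.2  ]), 'nestbox_hole': array([ 0.467, -0.117,  0.12 ]), 'nestbox_mid': array([ 0.52 , -0.102,  0.105]), 'nestbox_heel': array([ 0.573, -0.087,  0.01 ]), 'roof_edge': array([ 0.502, -0.107,  0.298])}
```

View pics/fit.png

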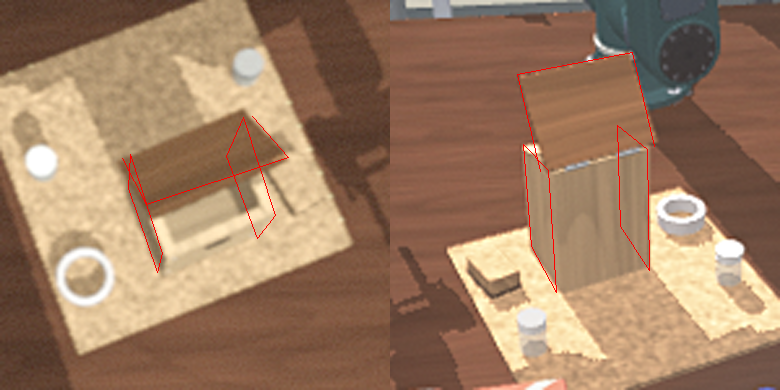

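The fitted model matches both views: box at (0.520, -0.102), yaw 0.28, roof at 1.08 rad. I'll move above the roof with the fingers closed.

Call:
{"method": "step_arm", "body": {
  "commands": [
    [[0, 0, -50, 0, 0, 0, 0], [0, 0, -50, 0, 0, 0, 0], [0, 0, -50, 0, 0, 0, 0], [38, -21.5, 0, 0, 0, 0, 0], [38, -21.5, 0, 0, 0, 0, 0], [38, -21.5, 0, 0, 0, 0, 0], [38, -21.5, 0, 0, 0, 0, 0], [38, -21.5, 0, 0, 0, 0, 0], [38, -21.5, 0, 0, 0, 0, 0], [38, -21.5, 0, 0, 0, 0, 0], [38, -21.5, 0, 0, 0, 0, 0], [38, -21.5, 0, 0, 0, 0, 0], [38, -21.5, 0, 0, 0, 0, 0], [38, -21.5, 0, 0, 0, 0, 0], [0, 0, 0, 0, 0, 0.157, 0], [0, 0, 0, 0, 0, 0, 0]]
  ]
}}

```text
time: 4.45
tool_pos: [0.5119, -0.1052, 0.5546]
ee_rot: [3.142, 0.0, 0.286]
wrist_force: [0.2, 0.4, 0.1]
width: 0.0005
finger_force: 0.0
```

Call:
{"method": "step_arm", "body": {
  "commands": [
    [[4, 0, 30, 0, 0, 0, 0], [0, 0, 30, 0, 0, 0, 0], [0, 0, 12, 0, 0, 0, 0], [-2, 0, 12, 0, 0, 0, 0], [-3, 0, 12, 0, 0, 0, 0], [-4, 0, 12, 0, 0, 0, 0], [-4, 0, 12, 0, 0, 0, 0], [-5, 0, 12, 0, 0, 0, 0], [-5, 0, 12, 0, 0, 0, 0], [-5, 0, 8, 0, 0, 0, 0], [0, 0, 5, 0, 0, 0, 0]]
  ]
}}

```text
time: 5.82
tool_pos: [0.4882, -0.1125, 0.3971]
ee_rot: [-3.141, 0.001, 0.282]
wrist_force: [0.1, 0.2, 0.6]
width: 0.0005
finger_force: 0.3
```

Call:
{"method": "step_arm", "body": {
  "commands": [
    [[0, 0, 3, 0, 0, 0, 0], [0, 0, 2, 0, 0, 0, 0], [0, 0, 2, 0, 0, 0, 0], [0, 0, 2, 0, 0, 0, 0], [0, 0, 0, 0, 0, 0, 0]]
  ]
}}

```text
time: 6.45
tool_pos: [0.4884, -0.1122, 0.3919]
ee_rot: [3.14, -0.002, 0.283]
wrist_force: [-5.4, 0.9, 9.5]
width: 0.0001
finger_force: 5.4
```

Call:
{"method": "step_arm", "body": {
  "commands": [
    [[0, 0, 2, 0, 0, 0, 0], [0, 0, 0, 0, 0, 0, 0], [0, 0, -20, 0, 0, 0, 0], [0, 0, -30, 0, 0, 0, 0], [-40, 0, 0, 0, 0, 0, 0], [-40, 0, 0, 0, 0, 0, 0], [-20, 0, 0, 0, 0, 0, 0], [0, 0, 0, 0, 0, 0, 0]]
  ]
}}

```text
time: 7.45
tool_pos: [0.392, -0.1405, 0.4373]
ee_rot: [3.14, -0.002, 0.281]
wrist_force: [-0.2, -0.5, 0.6]
width: 0.0005
finger_force: 0.0
```

```bash
python3 - <<'E'
from h import *
S=[eyes.snapshot(n) for n in("top","scene")]
p=fit(S,(.52,-.102,.28,0.02)); print(np.round(p,3))
im=[]
for s in S:
    a=s["color"][:,:,::-1]; c=proj(s,[.55,-.09,.1])[0].astype(int)
    im.append(cv2.resize(a[c[1]-75:c[1]+75,c[0]-75:c[0]+75],None,fx=2.6,fy=2.6,interpolation=cv2.INTER_CUBIC))
cv2.imwrite("pics/shut.png",np.hstack(im))
for q,z in dict(pad=.01,pot_left=.01,pot_right=.01).items():
  for s in S: print(q,[(round(r["confidence"],2),np.round(onz(s,r["xy"],z),3)) for r in models.tip_of(s,q)[:1]])
E
```

```text
roof_hinge [ 19.1 -29.5]
nestbox_hole [1.2 1. ]
nestbox_mid [-13.    2.1]
nestbox_heel [-74.2 -30.9]
roof_edge [ 0.  -0.3]
nestbox [ 2.  -1.2]
roof_hinge [ 1.1 -2.7]
nestbox_mid [-0.3 -1.2]
nestbox_heel [-0.8  0.6]
roof_edge [-0.3  0. ]
[ 0.517 -0.099  0.412  0.028]
pad [(0.76, array([ 0.574, -0.068,  0.01 ]))]
pad [(0.59, array([ 0.596, -0.064,  0.01 ]))]
pot_left [(0.56, array([0.586, 0.076, 0.01 ]))]
pot_left [(0.66, array([ 0.605, -0.069,  0.01 ]))]
pot_right [(0.46, array([ 0.697, -0.18 ,  0.01 ]))]
pot_right [(0.63, array([ 0.681, -0.18 ,  0.01 ]))]
```

View pics/shut.png

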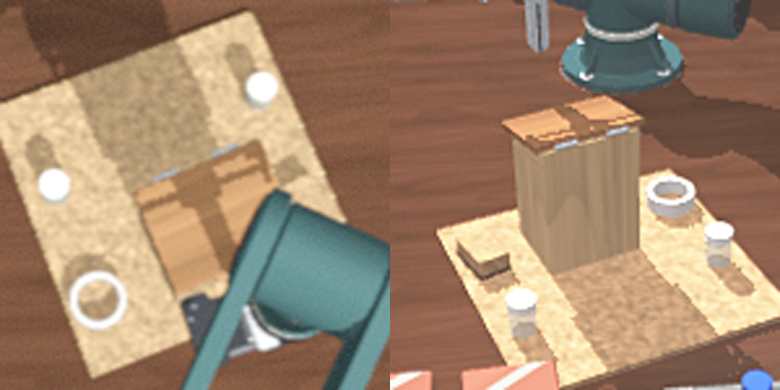

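The roof is shut with the hinge flush, and the box is still standing in place. Next I'll lower the fingers in front of the roof edge and make contact gently.

Call:
{"method": "step_arm", "body": {
  "commands": [
    [[0, 0, 40, 0, 0, 0, 0], [0, 0, 37, 0, 0, 0, 0], [25, 0, 0, 0, 0, 0, 0], [20, 0, 0, 0, 0, 0, 0], [8, 0, 0, 0, 0, 0, 0], [6, 0, 0, 0, 0, 0, 0], [6, 0, 0, 0, 0, 0, 0], [6, 0, 0, 0, 0, 0, 0], [0, 0, 0, 0, 0, 0, 0]]
  ]
}}

```text
time: 9.57
tool_pos: [0.4611, -0.1205, 0.3595]
ee_rot: [3.141, -0.0, 0.283]
wrist_force: [-2.4, -1.0, 0.9]
width: 0.0005
finger_force: 1.1
```

Call:
{"method": "step_arm", "body": {
  "commands": [
    [[6, 0, -1, 0, 0, 0, 0], [6, 0, -2, 0, 0, 0, 0], [6, 0, -2, 0, 0, 0, 0], [6, 0, -2, 0, 0, 0, 0], [6, 0, -2, 0, 0, 0, 0], [6, 0, -2, 0, 0, 0, 0], [0, 0, 0, 0, 0, 0, 0]]
  ]
}}

```text
time: 10.45
tool_pos: [0.4959, -0.1103, 0.3706]
ee_rot: [3.141, -0.0, 0.283]
wrist_force: [-1.6, -0.9, -1.0]
width: 0.0006
finger_force: 0.5
```

```bash
python3 - <<'E'
from h import *
im=[]
for n in("top","scene"):
    s=eyes.snapshot(n)
    a=s["color"][:,:,::-1]; c=proj(s,[.55,-.09,.1])[0].astype(int)
    im.append(cv2.resize(a[c[1]-75:c[1]+75,c[0]-75:c[0]+75],None,fx=2.6,fy=2.6,interpolation=cv2.INTER_CUBIC))
cv2.imwrite("pics/tip1.png",np.hstack(im))
E
```

```text
(no output)
```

View pics/tip1.png

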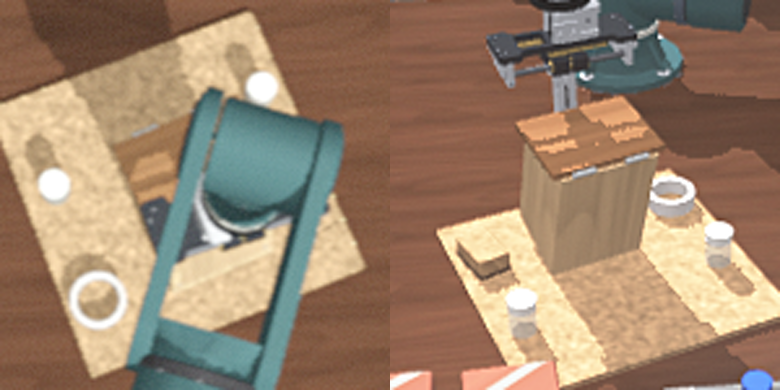

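The box is tilting cleanly about its heel, about 17 degrees so far, with the roof shut.

Call:
{"method": "step_arm", "body": {
  "commands": [
    [[6, 0, -5, 0, 0, 0, 0], [6, 0, -5, 0, 0, 0, 0], [6, 0, -4, 0, 0, 0, 0], [6, 0, -4, 0, 0, 0, 0], [5, 0, -3, 0, 0, 0, 0], [5, 0, -3, 0, 0, 0, 0], [5, 0, -2, 0, 0, 0, 0], [4, 0, -2, 0, 0, 0, 0], [4, 0, -2, 0, 0, 0, 0], [4, 0, -1, 0, 0, 0, 0], [4, 0, 0, 0, 0, 0, 0], [4, 0, 0, 0, 0, 0, 0], [0, 0, 0, 0, 0, 0, 0], [0, 0, 0, 0, 0, 0, 0]]
  ]
}}

```text
time: 12.3
tool_pos: [0.552, -0.094, 0.4016]
ee_rot: [3.142, 0.0, 0.283]
wrist_force: [-0.2, -1.0, -0.3]
width: 0.0001
finger_force: 0.0
```

```bash
python3 - <<'E'
from h import *
im=[]
for n in("top","scene"):
    s=eyes.snapshot(n)
    a=s["color"][:,:,::-1]; c=proj(s,[.6,-.09,.1])[0].astype(int)
    im.append(cv2.resize(a[c[1]-75:c[1]+75,c[0]-75:c[0]+75],None,fx=2.6,fy=2.6,interpolation=cv2.INTER_CUBIC))
cv2.imwrite("pics/tip2.png",np.hstack(im))
E
```

```text
(no output)
```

View pics/tip2.png

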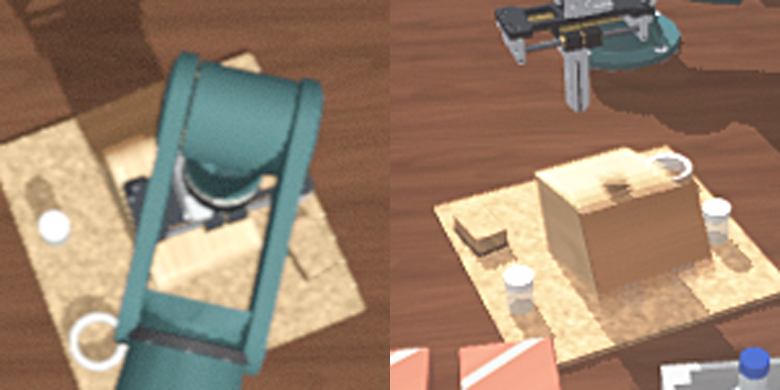

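Call:
{"method": "step_arm", "body": {
  "commands": [
    [[0, 0, -20, 0, 0, 0, 0], [-20, 0, -40, 0, 0, 0, 0], [-40, 0, -20, 0, 0, 0, 0], [-60, 0, 0, 0, 0, 0, 0], [-60, 0, 0, 0, 0, 0, 0], [-60, 0, 0, 0, 0, 0, 0], [-20, 40, 0, 0, 0, 0, 0], [0, 60, 0, 0, 0, 0, 0], [0, 60, 0, 0, 0, 0, 0], [0, 60, 0, 0, 0, 0, 0], [0, 60, 0, 0, 0, 0, 0], [0, 0, 0, 0, 0, 0, 0]]
  ]
}}

```text
time: 13.9
tool_pos: [0.3812, -0.4395, 0.4769]
ee_rot: [-3.135, 0.003, 0.28]
wrist_force: [-1.2, 1.4, 0.5]
width: -0.0
finger_force: 0.0
```

```bash
python3 - <<'E'
from h import *
im=[]
for n in("top","scene"):
    s=eyes.snapshot(n)
    a=s["color"][:,:,::-1]; c=proj(s,[.6,-.09,.05])[0].astype(int)
    print(n,c-75)
    im.append(cv2.resize(a[c[1]-75:c[1]+75,c[0]-75:c[0]+75],None,fx=2.6,fy=2.6,interpolation=cv2.INTER_CUBIC))
    for k,z in dict(nestbox_hole=.12,roof_hinge=.012,roof_edge=.13,nestbox_heel=.01,pot_left=.01,pot_right=.01,tape=.01,sander=.01,pad=0).items(): print(k,[(np.round(r["xy"]),round(r["confidence"],2),np.round(onz(s,r["xy"],z),3)) for r in models.tip_of(s,k)[:1]])
cv2.imwrite("pics/lie.png",np.hstack(im))
E
```

```text
top [266 125]
nestbox_hole [(array([324., 174.]), 0.91, array([ 0.668, -0.037,  0.12 ]))]
roof_hinge [(array([305., 253.]), 0.71, array([0.445, 0.03 , 0.012]))]
roof_edge [(array([318., 154.]), 0.55, array([ 0.73, -0.02,  0.13]))]
nestbox_heel [(array([336., 214.]), 0.63, array([ 0.566, -0.074,  0.01 ]))]
pot_left [(array([291., 209.]), 0.42, array([0.589, 0.072, 0.01 ]))]
pot_right [(array([369., 174.]), 0.62, array([ 0.696, -0.19 ,  0.01 ]))]
tape [(array([309., 252.]), 0.55, array([0.447, 0.019, 0.01 ]))]
sander [(array([151., 227.]), 0.61, array([0.548, 0.519, 0.01 ]))]
pad [(array([331., 212.]), 0.71, array([ 0.576, -0.059,  0.   ]))]
scene [216 149]
nestbox_hole [(array([309., 218.]), 0.62, array([ 0.664, -0.036,  0.12 ]))]
roof_hinge [(array([319., 262.]), 0.72, array([ 0.751, -0.014,  0.012]))]
roof_edge [(array([318., 224.]), 0.97, array([ 0.71 , -0.013,  0.13 ]))]
nestbox_heel []
pot_left [(array([343., 229.]), 0.64, array([0.592, 0.087, 0.01 ]))]
pot_right [(array([264., 252.]), 0.69, array([ 0.683, -0.185,  0.01 ]))]
tape [(array([320., 207.]), 0.62, array([0.456, 0.02 , 0.01 ]))]
sander [(array([251., 230.]), 0.82, array([ 0.562, -0.228,  0.01 ]))]
pad []
```

View pics/lie.png

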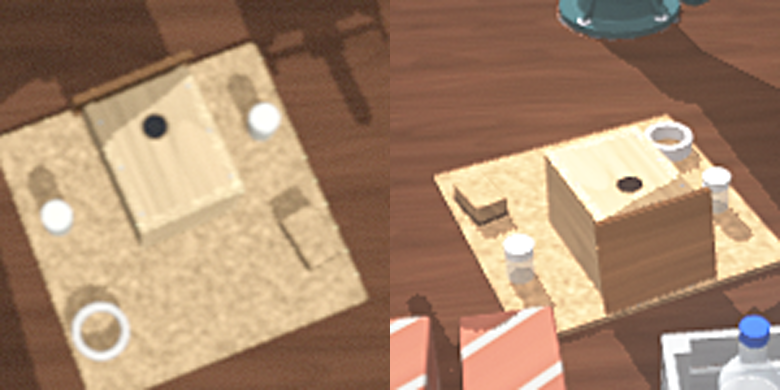

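The box lies on its back with the hole up, between the pots. I'll check the roof angle against predicted edge lines.

```bash
python3 - <<'E'
from h import *
S=[eyes.snapshot(n) for n in("top","scene")]
hits=[(s,models.tip_of(s,"nestbox_hole")[0]["xy"]) for s in S]
B=lambda p,v:Rn.from_euler("z",p[2]).as_matrix()@np.array([v[2],v[1],.055-v[0]])+[p[0],p[1],.01]
def edge(q,y): c,s=np.cos(q),np.sin(q); return (.053+c*-.12+s*-.017,y,.19+s*.12+c*-.017)
w=.295; o=least_squares(lambda u:np.concatenate([proj(s,B((u[0],u[1],w),(-.055,0,.11)))[0]-xy for s,xy in hits]),[.56,-.07])
p=(*o.x,w); print("heel",o.x,o.fun)
im=[]
for s in S:
    r=models.tip_of(s,"roof_edge")[0]["xy"]; f=least_squares(lambda q:proj(s,B(p,edge(q[0],0)))[0]-r,[.05]); print("q",f.x,f.fun)
    c=proj(s,B(p,(-.02,0,.15)))[0].astype(int); k=6; x0,y0=c-32
    a=cv2.resize(s["color"][y0:y0+64,x0:x0+64,::-1],None,fx=k,fy=k,interpolation=cv2.INTER_CUBIC)
    t=lambda v:tuple(int(i) for i in (proj(s,B(p,v))[0]-[x0,y0]+.5)*k)
    for q,col in((0,(0,0,255)),(.15,(0,255,0)),(.3,(255,0,0))):
        for y in(-.075,.075): cv2.circle(a,t(edge(q,y)),3,col,-1)
    for y in(-.065,.065): cv2.circle(a,t((-.055,y,.165)),3,(0,255,255),-1); cv2.circle(a,t((-.055,y,0)),3,(0,255,255),-1)
    im.append(a)
cv2.imwrite("pics/chk.png",np.hstack(im))
E
```

```text
heel [ 0.56951449 -0.07390007] [ 0.77264622 -0.07454357  0.78772114 -0.1791772 ]
q [0.094404] [-0.37790312  0.13730093]
q [-1.66733377] [40.23069126 -4.62144563]
```

View pics/chk.png

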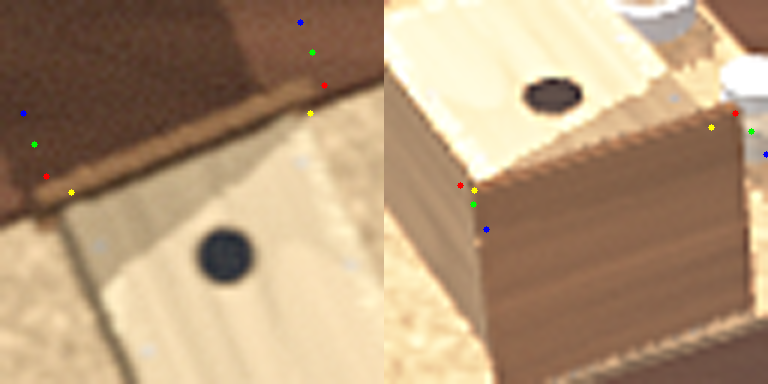

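The roof's outer edge lies on the shut (0 rad) prediction, allowing for a few mm of sideways offset. The pots, tape and sander haven't moved, so I'm handing the job in.

```bash
python3 -c "
from bench import robot
print(robot.close_job())"
```

```text
the job is handed in; nothing more can be done
None
```

I pushed the roof shut and tipped the box over backwards; it now lies on its back on the cork pad (its top end about level with the pad's far edge), between the pots, hole up and roof shut, and the job is handed in.

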